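# Put the mixed-up seasoning shakers back in their colour-coded bays

### The job

After the grill class most of the seasoning shakers were put back in the wrong bays of the colour-coded caddy, which keeps raw-meat, poultry, fish and vegetable seasoning apart. Change them round until every shaker stands upright, fully down in the pocket of the insert that matches its lid; each pocket holds only one, and the empty black spare bay is there for parking one on the way. Set them down rather than dropping them, tip none over, and leave the oil bottle standing where it is.

Things in the scene. Friction and masses are not known exactly. Their poses are not given: they have to be found in the camera images.
- red_shaker_mid (a point): Centre (half-way up) of the seasoning shaker with the red lid: an upright round steel can, loose, 60 mm diameter and 104 mm tall, about 0.26 kg, with a red perforated lid (62 mm diameter, top 20 mm) and a red band round the can. The point is 52 mm above its foot; its z axis runs up the can, its yaw means nothing.
- yellow_shaker_mid (a point): Centre (half-way up) of the seasoning shaker with the yellow lid: an upright round steel can, loose, 60 mm diameter and 104 mm tall, about 0.26 kg, with a yellow perforated lid (62 mm diameter, top 20 mm) and a yellow band round the can. The point is 52 mm above its foot; its z axis runs up the can, its yaw means nothing.
- green_shaker_mid (a point): Centre (half-way up) of the seasoning shaker with the green lid: an upright round steel can, loose, 60 mm diameter and 104 mm tall, about 0.26 kg, with a green perforated lid (62 mm diameter, top 20 mm) and a green band round the can. The point is 52 mm above its foot; its z axis runs up the can, its yaw means nothing.
- blue_shaker_mid (a point): Centre (half-way up) of the seasoning shaker with the blue lid: an upright round steel can, loose, 60 mm diameter and 104 mm tall, about 0.26 kg, with a blue perforated lid (62 mm diameter, top 20 mm) and a blue band round the can. The point is 52 mm above its foot; its z axis runs up the can, its yaw means nothing.
- red_insert: The red plastic insert of the caddy, fixed: 124 mm (its x) by 102 mm (its y) by 24 mm tall, with an open square pocket 80 x 80 mm, 19 mm deep, in its middle; home of the red-lidded shaker. Origin at the centre of its underside, 4 mm above the table; the pocket floor is 5 mm above the origin, the rim 24 mm above it. The five inserts stand side by side, 108 mm apart along their y, in a low steel tray (rim 20 mm high) in any order of colour.
- yellow_insert: The yellow plastic insert of the caddy, fixed: 124 mm (its x) by 102 mm (its y) by 24 mm tall, with an open square pocket 80 x 80 mm, 19 mm deep, in its middle; home of the yellow-lidded shaker. Origin at the centre of its underside, 4 mm above the table; the pocket floor is 5 mm above the origin, the rim 24 mm above it. The five inserts stand side by side, 108 mm apart along their y, in a low steel tray (rim 20 mm high) in any order of colour.
- green_insert: The green plastic insert of the caddy, fixed: 124 mm (its x) by 102 mm (its y) by 24 mm tall, with an open square pocket 80 x 80 mm, 19 mm deep, in its middle; home of the green-lidded shaker. Origin at the centre of its underside, 4 mm above the table; the pocket floor is 5 mm above the origin, the rim 24 mm above it. The five inserts stand side by side, 108 mm apart along their y, in a low steel tray (rim 20 mm high) in any order of colour.
- blue_insert: The blue plastic insert of the caddy, fixed: 124 mm (its x) by 102 mm (its y) by 24 mm tall, with an open square pocket 80 x 80 mm, 19 mm deep, in its middle; home of the blue-lidded shaker. Origin at the centre of its underside, 4 mm above the table; the pocket floor is 5 mm above the origin, the rim 24 mm above it. The five inserts stand side by side, 108 mm apart along their y, in a low steel tray (rim 20 mm high) in any order of colour.
- spare_insert: The black (spare) plastic insert of the caddy, fixed: 124 mm (its x) by 102 mm (its y) by 24 mm tall, with an open square pocket 80 x 80 mm, 19 mm deep, in its middle, empty at the start. Origin at the centre of its underside, 4 mm above the table; the pocket floor is 5 mm above the origin, the rim 24 mm above it. The five inserts stand side by side, 108 mm apart along their y, in a low steel tray (rim 20 mm high) in any order of colour.
- oil_bottle_mid (a point): Centre (half-way up) of the amber glass oil bottle, a bystander: 62 mm diameter, 185 mm tall, with a black cap, standing on the table to the right of the caddy. The point is 92 mm above its foot.
Mind the look-alikes: they are no part of the job. Leave any orange or white look-alike of the part that bears blue_shaker_mid alone.

How it is judged:
By the outcome, as a careful person would: the job done as asked, in the order asked, and still so for the second after the job is handed in, with the robot touching nothing.
It also fails if it takes over 112 s, if anything falls off the work surface, if the arm or the gripper's body presses on something with over 40 N, if the wrist force passes 120 N, or if a joint passes its speed limit or range.

### The arm

A 6-joint arm with a two-finger parallel gripper is mounted at the origin on the work surface. World frame = base frame: x ahead of the robot, y to its left, z up, the work surface at z = 0. Lengths are in m, angles in rad, forces in N, time in s.
With the tool pointing down it reaches from about 0.325 to 0.925 m from the base axis. Payload 3.1 kg.
Tool frame: the origin (TCP) lies at the very end of the fingers, on their centre line; the grasp point (between the pads) lies 19 mm behind it (hold_point_z is the distance from the TCP to the grasp point, in m); z points along the fingers, y is the direction in which the jaws open and shut (so a half turn about z gives the same grasp; the last joint's range is limited). The gripper opens to 85 mm and grips with 20 to 120 N. Pads are 22 mm wide; open, the fingers measure 114 mm over their backs; the gripper's body (76 mm by 85 mm) begins 54 mm behind the grasp point. The pads swing forward as they close: fully open they stand 13 mm farther back than shut.
Start: joints at [-0.112, 0.217, 1.613, -0, 1.311, -0.112], TCP at [0.625, 0, 0.231] pointing down, gripper open.
Joint ranges: [-2.75, 2.75], [-0.78, 2.1], [0.31, 2.55], [-1.13, 4.27], [0.13, 2.63], [-2.58, 2.58]. Speed limits (rad/s): [2.79, 2.79, 3.14, 3.14, 3.14, 3.14].

### API

Orientations are given as a unit quaternion [x, y, z, w].
In Python, from station import * gives the robot as it stands.
- The arm moves only by the tool servo_tool, never from a script. Its arguments are lists of equal length, an entry for each row: "travel": the shift along the tool's x, y, z in m, a list of three; "rot": the turn, a rotation vector about the tool's x, y, z in rad, a list of three. A call has 1 to 12 rows; each row is the pose to reach, as a shift and turn from the pose commanded when the call began, along the tool's axes at that moment; what a row does not reach only later rows make up. A row lasts 1/12 s, in which the tool goes at most 41.7 mm and 7.16 degrees, less where a joint would pass 70% of its speed; a pose out of reach is approached as far as the arm can. A call with a gripper value outside its range is refused whole. "fingers" is the finger opening in m, from 0 to 0.0854, set as the call begins (left out, the last holds). The fingers move at their own pace and stop on an object; "newtons" is the grip in N (left out, the last holds). Time passes only in rows, so rows that repeat a pose let the fingers close. It gives the time, the measured TCP pose, the force and the opening at its end, in the units of the state.
- get_obs(): the state, without advancing time (a new reading comes with each control period).
- capture(name): name is "scene" or "side" or "wrist"; returns the picture (384x512x3 uint8, blue, green, red); there is no depth.
- get_calibration(name): a dict with "intrinsics" (3x3 intrinsics, pixels), "rvec" (rotation vector, rad) and "tvec" (3), from world to camera coordinates, as OpenCV has them. Camera axes: x right, y down, z forward; pixel columns grow to the right and rows downward; lengths in m; the calibration is good to about 2 mm. A picture is of the moment at which its call begins: read the wrist's pose just before it. get_calibration takes no time and is no camera call; for the wrist camera it gives the pose at the moment of the call.
- close_job(): hands the job in, once; it reports no verdict.
Trained networks look in the newest picture that a camera, given by its name, has taken for a name from the list of things; names that differ only in an ending like _2 or _b are one class to them, and where a whole thing is asked for, a point or a joint stands for the part that bears it (a point fixed in the world has none). Each returns a list of dicts, best first, with "p" (0 to 1); they miss things now and then, are a little off and sometimes report something else, mostly with a low value. They report only what shows in the picture. A call takes as long as a camera call. They do not tell look-alikes from the thing itself.
- search_frame(camera, query): "xyz" ([x, y, z] in m, in the coordinates of the camera as it stood for that picture, good to about 4 mm: the middle of the surface that is visible of it).
- regions_of(camera, query): "mask" (384x512 bool, what is visible of it).
- landmark_of(camera, query): "xyz" ([x, y, z] in m, in the coordinates of the camera as it stood for that picture, good to about 4 mm: a listed point, or the origin of a listed thing).
The state is a dict: "time_s": time; "joints": joint angles; "qvel": joint speeds; "tau": joint torques, N m; "tool_pos": TCP position; "ee_rot": TCP orientation; "wrist_force": force on the tool from outside, world axes, zero at the start; "torque": the same for the moment, N m; "grip_width": opening from 0.0 (shut) to 1.0 (fully open).
Only numpy, scipy, OpenCV 4.12 (cv2) and the standard library are available. Lean on these libraries where they do the work, as an engineer would, in place of code of your own. Each camera call takes 0.05 s, during which the arm holds its last target.

## Working session

There is one attempt and no reset: what is moved stays moved. The work goes in short steps, Python scripts to look and compute and a tool call to move; the robot and the scene stay as the last step left them, time stands still between calls to the robot, and variables do not carry over. Pictures are saved under pics/ and viewed, and the job is handed in when it is done.

Besides the shell and the picture viewer there is one more tool, called in YAML: its name, and indented under it one key for each argument. servo_tool: Moves the arm, as the interface text tells. Its arguments: {"type":"object","properties":{"travel":{"type":"array"},"rot":{"type":"array"},"fingers":{"type":"number"},"newtons":{"type":"number"}},"required":["travel","rot"]}

```bash
mkdir -p pics; ls; python3 - <<'E'
from station import *
import cv2
o=get_obs();print(o)
for n in("scene","side"):
    cv2.imwrite(f"pics/{n}0.png",capture(n));c=get_calibration(n);print(n,c)
E
```

```text
pics
{'time_s': 0.0, 'joints': array([-1.12259472e-01,  2.17783292e-01,  1.61495021e+00, -1.23194867e-05,
        1.31128164e+00, -1.12190139e-01]), 'qvel': array([-2.00594409e-03, -2.72277646e-04, -1.69643951e-03,  1.04653742e-03,
       -3.36871003e-04, -2.75055562e-05]), 'tau': array([-2.90135131e-04, -3.96841800e+01, -3.03850436e+01, -2.80225659e-04,
        9.87685227e-03,  9.68610237e-06]), 'tool_pos': array([6.24178708e-01, 7.39473876e-05, 2.29941800e-01]), 'ee_rot': array([ 0.70712965,  0.70708287, -0.00075983, -0.0009433 ]), 'wrist_force': array([-0.57420225,  0.31851472,  0.12695597]), 'torque': array([ 0.00631909, -0.01123398, -0.02220962]), 'grip_width': 1.0047048796111326}
scene {'intrinsics': array([[447.29856929,   0.        , 252.36781621],
       [  0.        , 447.29856929, 197.07791932],
       [  0.        ,   0.        ,   1.        ]]), 'rvec': array([ 2.40128826,  0.9407644 , -0.30165827]), 'tvec': array([-0.3376348 , -0.2713262 ,  1.35400235])}
side {'intrinsics': array([[494.92307851,   0.        , 257.4465768 ],
       [  0.        , 494.92307851, 186.65467225],
       [  0.        ,   0.        ,   1.        ]]), 'rvec': array([ 2.10287571, -0.79753811,  0.37675226]), 'tvec': array([-0.42602881,  0.24537526,  1.04593394])}
```

View pics/scene0.png

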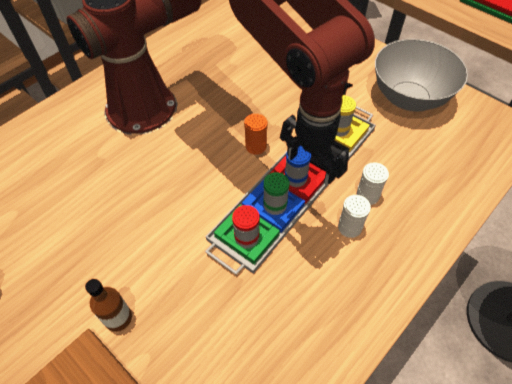

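View pics/side0.png

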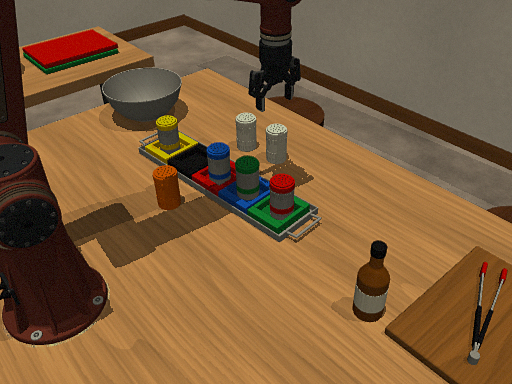

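```bash
cat > h.py <<'E'
from station import *
import cv2,numpy as np
def w(cam,p):
    c=get_calibration(cam);R=cv2.Rodrigues(c["rvec"])[0];return R.T@(np.array(p)-np.ravel(c["tvec"]))
E
python3 - <<'E'
from h import *
np.set_printoptions(precision=4,suppress=True)
for n in("scene","side"):
    capture(n)
    for q in ["red_shaker_mid","yellow_shaker_mid","green_shaker_mid","blue_shaker_mid","red_insert","yellow_insert","green_insert","blue_insert","spare_insert","oil_bottle_mid"]:
        c=get_calibration(n);R=cv2.Rodrigues(c["rvec"])[0]
        for d in landmark_of(n,q)[:3]:
            print(n,q,round(d["p"],2),w(n,d["xyz"]),(c["intrinsics"]@(np.array(d["xyz"])/d["xyz"][2]))[:2].round())
print(get_obs()["time_s"])
E
```

```text
scene red_shaker_mid 0.82 [ 0.5468 -0.1104  0.0642] [247. 226.]
scene yellow_shaker_mid 0.8 [0.4984 0.3268 0.0629] [342. 115.]
scene yellow_shaker_mid 0.7 [0.5372 0.0022 0.0616] [275. 195.]
scene yellow_shaker_mid 0.16 [0.5177 0.1084 0.0641] [297. 165.]
scene green_shaker_mid 0.95 [0.5353 0.0041 0.0609] [275. 194.]
scene blue_shaker_mid 0.71 [0.7124 0.0898 0.0498] [354. 216.]
scene blue_shaker_mid 0.71 [0.6874 0.1992 0.0513] [372. 183.]
scene blue_shaker_mid 0.66 [0.5156 0.1078 0.0656] [296. 164.]
scene red_insert 0.74 [0.522  0.1084 0.0046] [297. 179.]
scene yellow_insert 0.64 [0.5016 0.3256 0.0071] [340. 130.]
scene green_insert 0.58 [ 0.5416 -0.1069  0.0045] [247. 236.]
scene blue_insert 0.58 [ 0.5333 -0.0014  0.0057] [272. 207.]
scene blue_insert 0.44 [0.5145 0.108  0.0628] [296. 164.]
scene spare_insert 0.5 [0.512  0.2163 0.0027] [319. 155.]
scene spare_insert 0.29 [0.5323 0.0036 0.0578] [274. 194.]
scene oil_bottle_mid 0.81 [ 0.4736 -0.4462  0.0951] [107. 302.]
side red_shaker_mid 0.78 [ 0.5414 -0.1148  0.0614] [280. 198.]
side yellow_shaker_mid 0.72 [0.4974 0.326  0.0627] [167. 135.]
side green_shaker_mid 0.69 [0.4963 0.3259 0.0633] [167. 135.]
side green_shaker_mid 0.59 [0.5352 0.0065 0.0652] [247. 176.]
side blue_shaker_mid 0.88 [0.6917 0.1951 0.0534] [246. 131.]
side blue_shaker_mid 0.78 [0.5225 0.1051 0.0604] [220. 164.]
side blue_shaker_mid 0.77 [0.3643 0.1265 0.0555] [166. 185.]
side red_insert 0.7 [0.5229 0.1056 0.0081] [221. 179.]
side yellow_insert 0.78 [0.5064 0.3209 0.0097] [173. 149.]
side green_insert 0.89 [ 0.5406 -0.1117  0.0077] [279. 214.]
side blue_insert 0.55 [0.5347 0.0022 0.0043] [248. 195.]
side blue_insert 0.52 [0.5328 0.0053 0.0623] [246. 178.]
side spare_insert 0.65 [0.514  0.2171 0.0076] [195. 163.]
side oil_bottle_mid 0.68 [ 0.4675 -0.4462  0.0944] [370. 280.]
side oil_bottle_mid 0.17 [ 0.5335 -0.0006  0.0061] [248. 195.]
1.2
```

```bash
python3 - <<'E'
import cv2
a=cv2.imread("pics/side0.png")[100:250,130:330]
cv2.imwrite("pics/crop.png",cv2.resize(a,None,fx=4,fy=4,interpolation=2))
E
```

```text
(no output)
```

View pics/crop.png

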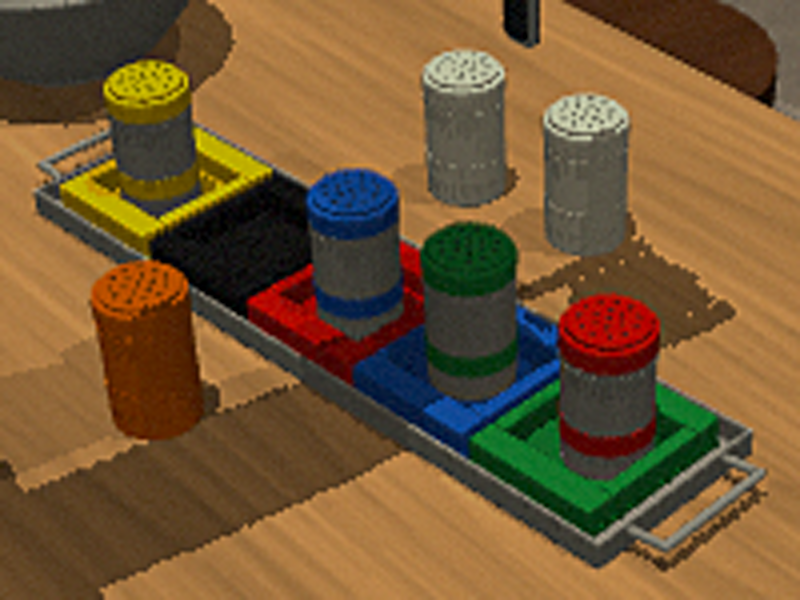

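The blue candidates in the side picture are the blue-lidded can at (218,163), the orange one at (166,187) and the white ones at (246,131) and (276,143). The one with the blue lid and band on a steel can, in the red pocket, is meant. The crop also shows green in the blue pocket, red in the green pocket, yellow at home and the spare bay empty.

servo_tool:
  travel:
    - [0.027,-0.026,0]
    - [0.054,-0.052,0]
    - [0.08,-0.078,0]
    - [0.1066,-0.1045,0]
    - [0.1066,-0.1045,0.03]
    - [0.1066,-0.1045,0.06]
    - [0.1066,-0.1045,0.09]
    - [0.1066,-0.1045,0.09]
    - [0.1066,-0.1045,0.09]
  rot:
    - [0,0,0]
    - [0,0,0]
    - [0,0,0]
    - [0,0,0]
    - [0,0,0]
    - [0,0,0]
    - [0,0,0]
    - [0,0,0]
    - [0,0,0]
  fingers: 0.0854
  newtons: 40

```text
time_s: 1.95
tool_pos: [0.5187, 0.1065, 0.1397]
ee_rot: [0.707, 0.707, -0.002, -0.002]
wrist_force: [-0.3, -0.0, 1.5]
grip_width: 1.0
```

```bash
python3 - <<'E'
from h import *
cv2.imwrite("pics/w1.png",capture("wrist"))
print(get_obs()["tool_pos"])
for d in landmark_of("wrist","blue_shaker_mid"): print(d["p"],w("wrist",d["xyz"]))
E
```

```text
[0.52076098 0.10658931 0.14180645]
0.97 [0.71705615 0.08565722 0.05769151]
0.89 [0.69451465 0.19693788 0.056783  ]
0.86 [0.36738559 0.12452017 0.05361362]
```

View pics/w1.png

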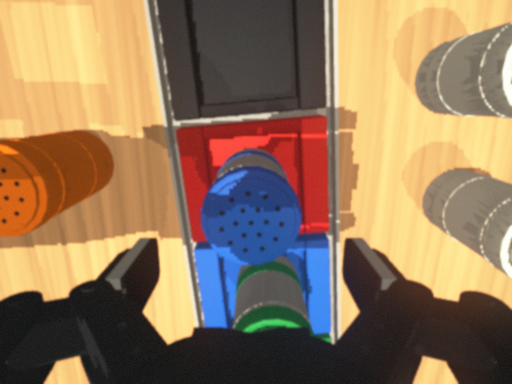

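Wrist picture: the blue lid is at (251,215), between the fingers at about columns 145 and 360. I'll intersect that pixel with the lid plane.

```bash
cat >> h.py <<'E'
def ray(cam,u,v,z):
    c=get_calibration(cam);R=cv2.Rodrigues(c["rvec"])[0];t=np.ravel(c["tvec"])
    C=-R.T@t;d=R.T@np.linalg.inv(c["intrinsics"])@[u,v,1];return C+d*(z-C[2])/d[2]
E
python3 - <<'E'
from h import *
print("lid w",ray("wrist",251,215,.113))
for p in [(180,122),(327,117),(192,243),(329,234)]: print(p,ray("wrist",*p,.028))
for n,p in {"blue":(298,156),"green":(275,184),"red":(246,216),"yellow":(346,103)}.items(): print(n,ray("scene",*p,.113))
E
```

```text
lid w [0.52213037 0.11194945 0.113     ]
(180, 122) [0.46431898 0.16137991 0.028     ]
(327, 117) [0.58452956 0.16529607 0.028     ]
(192, 243) [0.46854457 0.05318589 0.028     ]
(329, 234) [0.59320025 0.06187103 0.028     ]
blue [0.52403905 0.09907313 0.113     ]
green [ 0.53826973 -0.00236312  0.113     ]
red [ 0.54865191 -0.11242324  0.113     ]
yellow [0.50216757 0.32574103 0.113     ]
```

servo_tool:
  travel:
    - [0.003,0.001,0.02]
    - [0.003,0.001,0.04]
    - [0.003,0.001,0.06]
    - [0.003,0.001,0.075]
    - [0.003,0.001,0.086]
    - [0.003,0.001,0.086]
    - [0.003,0.001,0.086]
  rot:
    - [0,0,0]
    - [0,0,0]
    - [0,0,0]
    - [0,0,0]
    - [0,0,0]
    - [0,0,0]
    - [0,0,0]

```text
time_s: 2.63
tool_pos: [0.5226, 0.1096, 0.0564]
ee_rot: [0.707, 0.707, 0.001, 0.001]
wrist_force: [0.1, 0.6, 0.5]
grip_width: 0.998
```

servo_tool:
  travel:
    - [0,0,0]
    - [0,0,0]
    - [0,0,0]
    - [0,0,0]
    - [0,0,0]
    - [0,0,0]
    - [0,0,0]
    - [0,0,0]
    - [0,0,0]
    - [0,0,0]
  rot:
    - [0,0,0]
    - [0,0,0]
    - [0,0,0]
    - [0,0,0]
    - [0,0,0]
    - [0,0,0]
    - [0,0,0]
    - [0,0,0]
    - [0,0,0]
    - [0,0,0]
  fingers: 0.045
  newtons: 40

```text
time_s: 3.47
tool_pos: [0.5224, 0.1097, 0.0572]
ee_rot: [0.707, 0.707, 0.001, 0.001]
wrist_force: [-3.1, -0.2, 5.1]
grip_width: 0.713
```

servo_tool:
  travel:
    - [0,0,-0.01]
    - [0,0,-0.035]
    - [0,0,-0.065]
    - [0,0,-0.095]
    - [0,0,-0.125]
    - [0,0,-0.14]
    - [0.02,-0.002,-0.14]
    - [0.045,-0.004,-0.14]
    - [0.07,-0.007,-0.14]
    - [0.095,-0.009,-0.14]
    - [0.106,-0.01,-0.14]
    - [0.106,-0.01,-0.14]
  rot:
    - [0,0,0]
    - [0,0,0]
    - [0,0,0]
    - [0,0,0]
    - [0,0,0]
    - [0,0,0]
    - [0,0,0]
    - [0,0,0]
    - [0,0,0]
    - [0,0,0]
    - [0,0,0]
    - [0,0,0]

```text
time_s: 4.47
tool_pos: [0.5111, 0.2177, 0.1958]
ee_rot: [0.706, 0.708, 0.0, -0.0]
wrist_force: [0.3, -0.7, -1.4]
grip_width: 0.71
```

```bash
python3 - <<'E'
from h import *
o=get_obs();print(o["tool_pos"],o["wrist_force"],o["grip_width"])
a=capture("scene");b=capture("side");cv2.imwrite("pics/a2.png",np.hstack([cv2.resize(x[60:300,100:400],(400,320)) for x in(a,b)]))
for d in landmark_of("side","blue_shaker_mid"): print(d["p"],w("side",d["xyz"]))
for d in landmark_of("scene","blue_shaker_mid"): print(d["p"],w("scene",d["xyz"]))
E
```

```text
[0.51105411 0.21767281 0.19580882] [ 0.32835964 -0.68308503 -1.42622056] 0.709959919366687
0.97 [0.69078754 0.19323797 0.05289751]
0.96 [0.36679906 0.12545978 0.05746091]
0.65 [0.71205976 0.08108933 0.05345944]
0.58 [0.51293381 0.21114895 0.19929611]
0.88 [0.68494885 0.20002078 0.04723532]
0.84 [0.5094088  0.21406568 0.20215479]
0.65 [0.71381515 0.09010155 0.05338908]
```

View pics/a2.png

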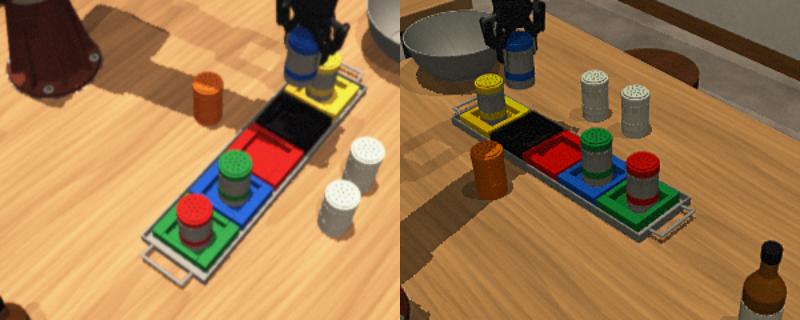

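Blue is held upright at (300,55) in the left half, above the empty black bay. Lowering it.

servo_tool:
  travel:
    - [0.001,0.002,0.025]
    - [0.001,0.002,0.055]
    - [0.001,0.002,0.085]
    - [0.001,0.002,0.11]
    - [0.001,0.002,0.122]
    - [0.001,0.002,0.129]
    - [0.001,0.002,0.134]
    - [0.001,0.002,0.137]
    - [0.001,0.002,0.139]
    - [0.001,0.002,0.14]
    - [0.001,0.002,0.14]
  rot:
    - [0,0,0]
    - [0,0,0]
    - [0,0,0]
    - [0,0,0]
    - [0,0,0]
    - [0,0,0]
    - [0,0,0]
    - [0,0,0]
    - [0,0,0]
    - [0,0,0]
    - [0,0,0]

```text
time_s: 5.58
tool_pos: [0.5149, 0.217, 0.0572]
ee_rot: [0.707, 0.707, 0.001, 0.001]
wrist_force: [-1.6, -0.5, 3.1]
grip_width: 0.711
```

```bash
python3 - <<'E'
from h import *
o=get_obs();print(o["tool_pos"],o["wrist_force"],o["grip_width"])
b=capture("side");cv2.imwrite("pics/a3.png",cv2.resize(b[80:250,120:330],None,fx=3.5,fy=3.5))
for n in("red","spare"):
    for d in landmark_of("side",n+"_insert"): print(n,d["p"],w("side",d["xyz"]))
E
```

```text
[0.51492179 0.2169721  0.05724303] [-1.57786103 -0.47554053  3.09035004] 0.7109118517447045
red 0.62 [0.52241897 0.10643003 0.00559964]
spare 0.75 [0.51320153 0.21714489 0.00646476]
spare 0.21 [0.53391875 0.00328532 0.007461  ]
```

View pics/a3.png

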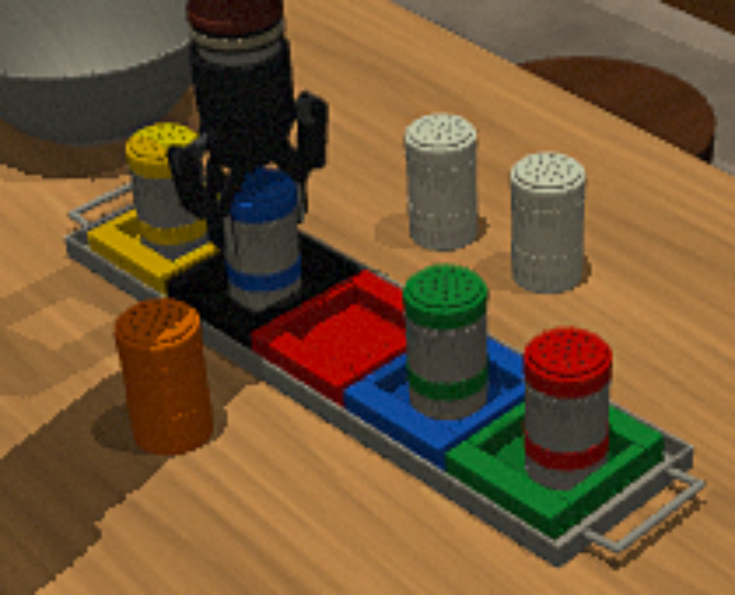

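Blue stands in the black bay at about (262,240) in the crop, not on the rim. Releasing.

servo_tool:
  travel:
    - [0,0,0]
    - [0,0,0]
    - [0,0,0]
    - [0,0,0]
    - [0,0,0]
    - [0,0,0]
    - [0,0,-0.015]
    - [0,0,-0.04]
    - [0,0,-0.07]
    - [0,0,-0.1]
    - [0,0,-0.12]
    - [0,0,-0.12]
  rot:
    - [0,0,0]
    - [0,0,0]
    - [0,0,0]
    - [0,0,0]
    - [0,0,0]
    - [0,0,0]
    - [0,0,0]
    - [0,0,0]
    - [0,0,0]
    - [0,0,0]
    - [0,0,0]
    - [0,0,0]
  fingers: 0.0854

```text
time_s: 6.73
tool_pos: [0.5174, 0.2178, 0.1813]
ee_rot: [0.707, 0.707, 0.005, 0.003]
wrist_force: [1.7, -0.1, -0.2]
grip_width: 0.996
```

servo_tool:
  travel:
    - [-0.03,0.002,0]
    - [-0.065,0.006,0]
    - [-0.1,0.01,0]
    - [-0.135,0.014,0]
    - [-0.17,0.017,0]
    - [-0.205,0.02,0]
    - [-0.24,0.024,0]
    - [-0.275,0.027,0]
    - [-0.31,0.03,0]
    - [-0.328,0.031,0]
    - [-0.328,0.031,0.02]
    - [-0.328,0.031,0.035]
  rot:
    - [0,0,0]
    - [0,0,0]
    - [0,0,0]
    - [0,0,0]
    - [0,0,0]
    - [0,0,0]
    - [0,0,0]
    - [0,0,0]
    - [0,0,0]
    - [0,0,0]
    - [0,0,0]
    - [0,0,0]

```text
time_s: 7.73
tool_pos: [0.5445, -0.1132, 0.1392]
ee_rot: [0.708, 0.706, 0.0, 0.0]
wrist_force: [-0.5, -0.3, -0.8]
grip_width: 1.003
```

```bash
python3 - <<'E'
from h import *
o=get_obs();print(o["tool_pos"],o["wrist_force"],o["grip_width"])
a=capture("scene");b=capture("wrist");cv2.imwrite("pics/a4.png",np.hstack([cv2.resize(x,(400,300)) for x in(a,b)]))
for c in("scene","wrist"):
  for n in("red_shaker_mid","green_insert","blue_shaker_mid","spare_insert"):
    for d in landmark_of(c,n): print(c,n,d["p"],w(c,d["xyz"]))
E
```

```text
[ 0.54454435 -0.11316141  0.13922572] [-0.46492055 -0.33546783 -0.78337703] 1.0025059928710167
scene red_shaker_mid 0.62 [ 0.54477932 -0.11178142  0.06340529]
scene green_insert 0.97 [ 0.54184045 -0.10615302  0.00135931]
scene blue_shaker_mid 0.86 [0.6855623  0.19805018 0.04768299]
scene blue_shaker_mid 0.7 [0.51321161 0.21322089 0.06323925]
scene blue_shaker_mid 0.64 [0.35837712 0.12218686 0.05276562]
scene blue_shaker_mid 0.57 [0.71144438 0.08766301 0.05367713]
scene spare_insert 0.72 [0.5112616  0.21725402 0.00429766]
```

View pics/a4.png

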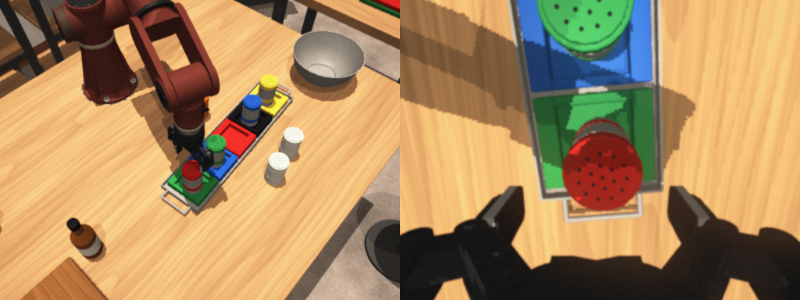

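Blue stands at (251,108) in the left half. The red lid is at (602,172) in the right half, about 3 mm to +x of the finger mid-line.

servo_tool:
  travel:
    - [0,0.003,0.02]
    - [0,0.003,0.04]
    - [0,0.003,0.06]
    - [0,0.003,0.075]
    - [0,0.003,0.085]
    - [0,0.003,0.085]
    - [0,0.003,0.085]
  rot:
    - [0,0,0]
    - [0,0,0]
    - [0,0,0]
    - [0,0,0]
    - [0,0,0]
    - [0,0,0]
    - [0,0,0]

```text
time_s: 8.82
tool_pos: [0.5475, -0.1113, 0.0553]
ee_rot: [0.707, 0.707, -0.0, -0.0]
wrist_force: [-0.6, 0.2, -0.3]
grip_width: 1.002
```

servo_tool:
  travel:
    - [0,0,0]
    - [0,0,0]
    - [0,0,0]
    - [0,0,0]
    - [0,0,0]
    - [0,0,0]
    - [0,0,0]
    - [0,0,0]
    - [0,0,0]
    - [0,0,0]
  rot:
    - [0,0,0]
    - [0,0,0]
    - [0,0,0]
    - [0,0,0]
    - [0,0,0]
    - [0,0,0]
    - [0,0,0]
    - [0,0,0]
    - [0,0,0]
    - [0,0,0]
  fingers: 0.045

```text
time_s: 9.65
tool_pos: [0.5483, -0.1118, 0.0571]
ee_rot: [0.707, 0.707, 0.0, 0.001]
wrist_force: [-2.9, -0.0, 6.2]
grip_width: 0.714
```

servo_tool:
  travel:
    - [0,0,-0.01]
    - [0,0,-0.035]
    - [0,0,-0.065]
    - [0,0,-0.095]
    - [0,0,-0.125]
    - [0,0,-0.14]
    - [0,0,-0.14]
  rot:
    - [0,0,0]
    - [0,0,0]
    - [0,0,0]
    - [0,0,0]
    - [0,0,0]
    - [0,0,0]
    - [0,0,0]

```text
time_s: 10.23
tool_pos: [0.5508, -0.1123, 0.201]
ee_rot: [0.707, 0.707, 0.002, 0.005]
wrist_force: [-0.1, 0.8, -2.2]
grip_width: 0.709
```

servo_tool:
  travel:
    - [0.02,-0.002,0]
    - [0.045,-0.005,0]
    - [0.07,-0.008,0]
    - [0.095,-0.01,0]
    - [0.12,-0.013,0]
    - [0.145,-0.016,0]
    - [0.17,-0.019,0]
    - [0.195,-0.022,0]
    - [0.21,-0.024,0]
    - [0.219,-0.0245,0]
    - [0.219,-0.0245,0]
  rot:
    - [0,0,0]
    - [0,0,0]
    - [0,0,0]
    - [0,0,0]
    - [0,0,0]
    - [0,0,0]
    - [0,0,0]
    - [0,0,0]
    - [0,0,0]
    - [0,0,0]
    - [0,0,0]

```text
time_s: 11.15
tool_pos: [0.5216, 0.1091, 0.1936]
ee_rot: [0.706, 0.708, -0.001, -0.001]
wrist_force: [-0.7, 0.4, -2.1]
grip_width: 0.705
```

```bash
python3 - <<'E'
from h import *
o=get_obs();print(o["tool_pos"],o["wrist_force"],o["grip_width"])
a=capture("scene");b=capture("side");cv2.imwrite("pics/a5.png",np.hstack([cv2.resize(x[60:300,100:400],(400,320)) for x in(a,b)]))
for c in("scene","side"):
  for n in("red_shaker_mid","red_insert"):
    for d in landmark_of(c,n): print(c,n,d["p"],w(c,d["xyz"]))
E
```

```text
[0.52162753 0.10913734 0.19364248] [-0.65130524  0.42116845 -2.05665769] 0.7050131014257087
scene red_shaker_mid 0.95 [0.51898921 0.10975075 0.20085829]
scene red_insert 0.58 [0.52319372 0.10916047 0.00682367]
side red_shaker_mid 0.65 [0.51822928 0.10472791 0.2000251 ]
```

View pics/a5.png

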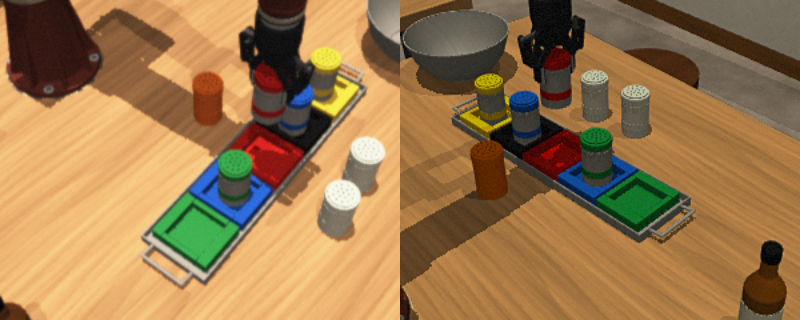

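Red is held upright over the empty red pocket, with the shaker at about (268,92) in the left half. Lowering.

servo_tool:
  travel:
    - [0,0.001,0.025]
    - [0,0.001,0.055]
    - [0,0.001,0.085]
    - [0,0.001,0.11]
    - [0,0.001,0.122]
    - [0,0.001,0.129]
    - [0,0.001,0.134]
    - [0,0.001,0.137]
    - [0,0.001,0.139]
    - [0,0.001,0.14]
    - [0,0.001,0.14]
  rot:
    - [0,0,0]
    - [0,0,0]
    - [0,0,0]
    - [0,0,0]
    - [0,0,0]
    - [0,0,0]
    - [0,0,0]
    - [0,0,0]
    - [0,0,0]
    - [0,0,0]
    - [0,0,0]

```text
time_s: 12.37
tool_pos: [0.5255, 0.1077, 0.0571]
ee_rot: [0.707, 0.707, 0.001, 0.001]
wrist_force: [-1.8, -1.0, 1.5]
grip_width: 0.71
```

```bash
python3 - <<'E'
from h import *
b=capture("side");cv2.imwrite("pics/a6.png",cv2.resize(b[80:250,120:330],None,fx=3.5,fy=3.5))
o=get_obs();print(o["tool_pos"],o["wrist_force"],o["grip_width"])
E
```

```text
[0.52549245 0.10770826 0.05710685] [-1.79193716 -0.59859117  2.60783742] 0.7088208118873288
```

View pics/a6.png

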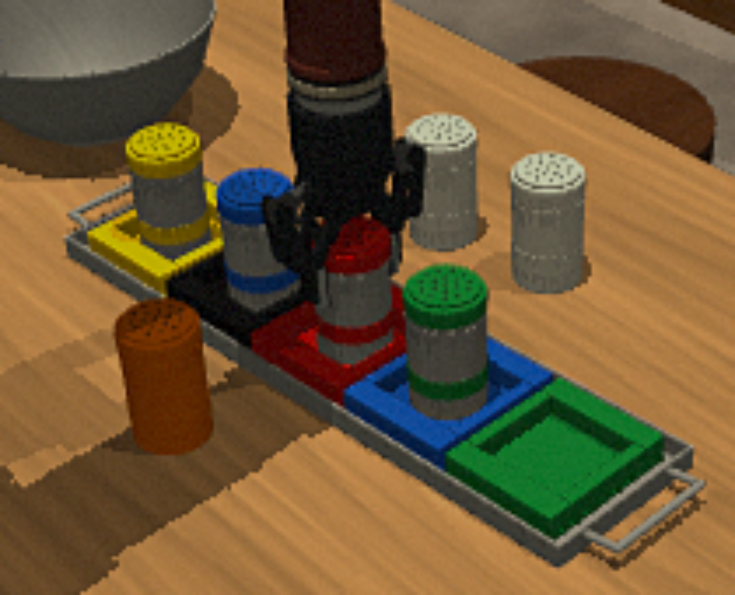

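Red stands inside the red pocket, at (355,300) in the crop. Releasing and going to green at (.536,.003).

servo_tool:
  travel:
    - [0,0,0]
    - [0,0,0]
    - [0,0,0]
    - [0,0,0]
    - [0,0,0]
    - [0,0,0]
    - [0,0,-0.015]
    - [0,0,-0.04]
    - [0,0,-0.07]
    - [0,0,-0.1]
    - [0,0,-0.12]
    - [0,0,-0.12]
  rot:
    - [0,0,0]
    - [0,0,0]
    - [0,0,0]
    - [0,0,0]
    - [0,0,0]
    - [0,0,0]
    - [0,0,0]
    - [0,0,0]
    - [0,0,0]
    - [0,0,0]
    - [0,0,0]
    - [0,0,0]
  fingers: 0.0854

```text
time_s: 13.42
tool_pos: [0.528, 0.108, 0.1813]
ee_rot: [0.707, 0.707, 0.004, 0.004]
wrist_force: [0.6, -0.5, 1.3]
grip_width: 0.996
```

servo_tool:
  travel:
    - [-0.025,0.003,0]
    - [-0.05,0.006,0]
    - [-0.08,0.009,0]
    - [-0.104,0.012,0]
    - [-0.104,0.012,0.02]
    - [-0.104,0.012,0.035]
    - [-0.104,0.012,0.035]
    - [-0.104,0.012,0.035]
  rot:
    - [0,0,0]
    - [0,0,0]
    - [0,0,0]
    - [0,0,0]
    - [0,0,0]
    - [0,0,0]
    - [0,0,0]
    - [0,0,0]

```text
time_s: 14.08
tool_pos: [0.5343, 0.0037, 0.1384]
ee_rot: [0.707, 0.707, -0.001, -0.002]
wrist_force: [0.4, 0.9, 0.9]
grip_width: 1.005
```

```bash
python3 - <<'E'
from h import *
o=get_obs();print(o["tool_pos"],o["wrist_force"],o["grip_width"])
b=capture("wrist");cv2.imwrite("pics/a7.png",b)
a=capture("scene")
for c in("scene","wrist"):
  for n in("green_shaker_mid","green_insert","red_shaker_mid","blue_insert"):
    for d in landmark_of(c,n): print(c,n,d["p"],w(c,d["xyz"]))
E
```

```text
[0.53434786 0.00372442 0.13839001] [0.43642354 0.85211178 0.86696695] 1.0052442462116224
scene green_shaker_mid 0.61 [0.53556846 0.00453653 0.06069543]
scene green_insert 0.95 [ 0.54386548 -0.10772081  0.00242762]
scene red_shaker_mid 0.71 [ 0.47294488 -0.44675358  0.0957728 ]
scene red_shaker_mid 0.52 [0.52128384 0.10998833 0.06497655]
scene blue_insert 0.59 [ 0.53112282 -0.00158714  0.00607834]
wrist green_shaker_mid 0.34 [ 0.542823   -0.10613957  0.00519383]
wrist green_insert 0.56 [ 0.54322955 -0.10433952  0.01043824]
```

View pics/a7.png

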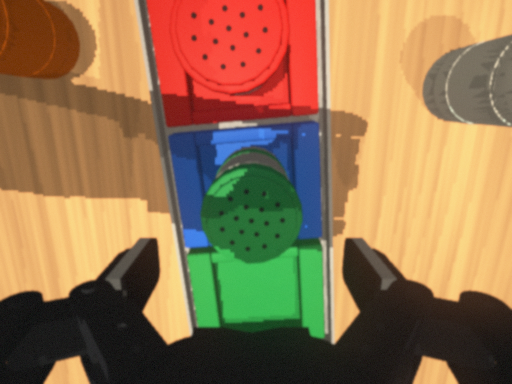

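The green lid is at (252,214), the same place as blue was before its grasp. Descending and gripping.

servo_tool:
  travel:
    - [0.001,0.001,0.02]
    - [0.001,0.001,0.04]
    - [0.001,0.001,0.06]
    - [0.001,0.001,0.075]
    - [0.001,0.001,0.085]
    - [0.001,0.001,0.085]
    - [0.001,0.001,0.085]
  rot:
    - [0,0,0]
    - [0,0,0]
    - [0,0,0]
    - [0,0,0]
    - [0,0,0]
    - [0,0,0]
    - [0,0,0]

```text
time_s: 15.17
tool_pos: [0.5368, 0.0047, 0.0551]
ee_rot: [0.707, 0.707, -0.0, -0.0]
wrist_force: [0.4, 0.6, -0.0]
grip_width: 0.996
```

servo_tool:
  travel:
    - [0,0,0]
    - [0,0,0]
    - [0,0,0]
    - [0,0,0]
    - [0,0,0]
    - [0,0,0]
    - [0,0,0]
    - [0,0,0]
    - [0,0,0]
    - [0,0,0]
  rot:
    - [0,0,0]
    - [0,0,0]
    - [0,0,0]
    - [0,0,0]
    - [0,0,0]
    - [0,0,0]
    - [0,0,0]
    - [0,0,0]
    - [0,0,0]
    - [0,0,0]
  fingers: 0.045

```text
time_s: 16.0
tool_pos: [0.5375, 0.0045, 0.0569]
ee_rot: [0.707, 0.707, 0.0, 0.0]
wrist_force: [-3.1, -0.8, 5.9]
grip_width: 0.711
```

servo_tool:
  travel:
    - [0,0,-0.01]
    - [0,0,-0.035]
    - [0,0,-0.065]
    - [0,0,-0.095]
    - [0,0,-0.125]
    - [0,0,-0.14]
    - [-0.02,0.001,-0.14]
    - [-0.045,0.002,-0.14]
    - [-0.07,0.003,-0.14]
    - [-0.095,0.004,-0.14]
    - [-0.1115,0.0055,-0.14]
    - [-0.1115,0.0055,-0.14]
  rot:
    - [0,0,0]
    - [0,0,0]
    - [0,0,0]
    - [0,0,0]
    - [0,0,0]
    - [0,0,0]
    - [0,0,0]
    - [0,0,0]
    - [0,0,0]
    - [0,0,0]
    - [0,0,0]
    - [0,0,0]

```text
time_s: 17.0
tool_pos: [0.5426, -0.1101, 0.1956]
ee_rot: [0.708, 0.706, -0.0, 0.001]
wrist_force: [-0.4, -0.1, -2.6]
grip_width: 0.706
```

```bash
python3 - <<'E'
from h import *
a=capture("scene");b=capture("side");cv2.imwrite("pics/a8.png",np.hstack([cv2.resize(x[60:300,100:400],(400,320)) for x in(a,b)]))
for c in("scene","side"):
  for n in("green_shaker_mid","green_insert","blue_insert"):
    for d in landmark_of(c,n): print(c,n,d["p"],w(c,d["xyz"]))
o=get_obs();print(o["tool_pos"],o["wrist_force"],o["grip_width"])
E
```

```text
scene green_shaker_mid 0.85 [ 0.54371504 -0.10896829  0.19753793]
scene green_insert 0.58 [ 0.54143134 -0.10609569  0.00483053]
scene green_insert 0.3 [ 0.52987899 -0.00057677  0.0042557 ]
scene blue_insert 0.65 [0.53189037 0.00062059 0.00317372]
side green_shaker_mid 0.82 [ 0.5400239  -0.10493454  0.20463706]
side green_insert 0.74 [ 0.53923073 -0.10684982  0.00499858]
side green_insert 0.3 [ 0.54122335 -0.10762411  0.20265022]
side blue_insert 0.7 [0.49824992 0.32466863 0.06439779]
side blue_insert 0.67 [0.53314516 0.00197819 0.00582914]
[ 0.54242644 -0.10597625  0.19523214] [ 0.30023439  0.4950796  -2.77227365] 0.7095974573447884
```

View pics/a8.png

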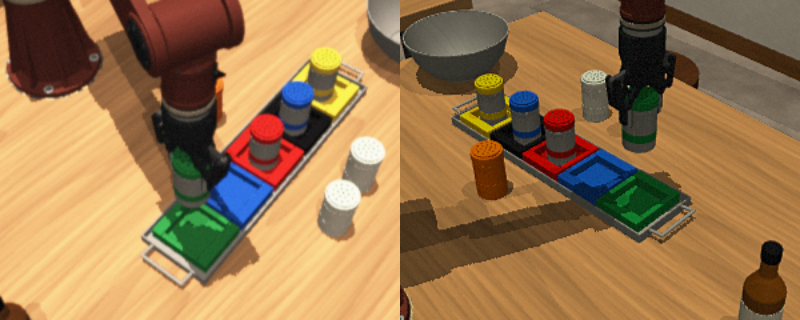

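Green is held at (188,175) in the left half, and its measured position agrees with the green pocket. Lowering.

servo_tool:
  travel:
    - [0,-0.001,0.025]
    - [0,-0.001,0.055]
    - [0,-0.001,0.085]
    - [0,-0.001,0.11]
    - [0,-0.001,0.122]
    - [0,-0.001,0.129]
    - [0,-0.001,0.134]
    - [0,-0.001,0.137]
    - [0,-0.001,0.139]
    - [0,-0.001,0.14]
    - [0,-0.001,0.14]
  rot:
    - [0,0,0]
    - [0,0,0]
    - [0,0,0]
    - [0,0,0]
    - [0,0,0]
    - [0,0,0]
    - [0,0,0]
    - [0,0,0]
    - [0,0,0]
    - [0,0,0]
    - [0,0,0]

```text
time_s: 18.32
tool_pos: [0.5429, -0.1073, 0.057]
ee_rot: [0.707, 0.707, 0.001, 0.001]
wrist_force: [-1.0, 0.3, -0.0]
grip_width: 0.702
```

```bash
python3 - <<'E'
from h import *
b=capture("side");cv2.imwrite("pics/a9.png",cv2.resize(b[80:250,120:330],None,fx=3.5,fy=3.5))
o=get_obs();print(o["tool_pos"],o["wrist_force"],o["grip_width"])
E
```

```text
[ 0.54288567 -0.10730736  0.05696669] [-0.71312569  0.05355252  0.01606681] 0.7133903619865054
```

View pics/a9.png

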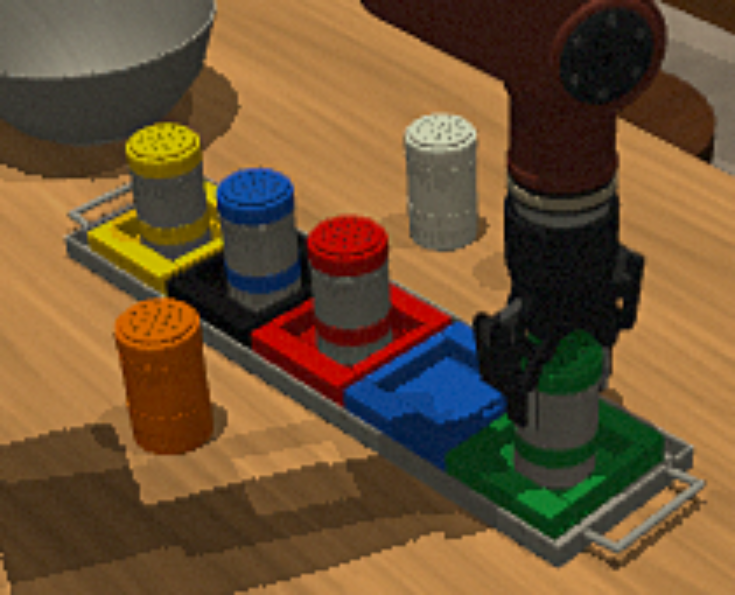

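Green is in the pocket and only just in contact (0 N, against -2.7 N while carried). I'll press another 1 mm to seat it, then release.

servo_tool:
  travel:
    - [0,0,0.0005]
    - [0,0,0.001]
    - [0,0,0.001]
  rot:
    - [0,0,0]
    - [0,0,0]
    - [0,0,0]

```text
time_s: 18.62
tool_pos: [0.5429, -0.1074, 0.0569]
ee_rot: [0.707, 0.707, 0.0, 0.001]
wrist_force: [-3.3, 0.9, 7.7]
grip_width: 0.714
```

servo_tool:
  travel:
    - [0,0,0]
    - [0,0,0]
    - [0,0,0]
    - [0,0,0]
    - [0,0,0]
    - [0,0,0]
    - [0,0,-0.015]
    - [0,0,-0.04]
    - [0,0,-0.07]
    - [0,0,-0.1]
    - [0,0,-0.121]
    - [0,0,-0.121]
  rot:
    - [0,0,0]
    - [0,0,0]
    - [0,0,0]
    - [0,0,0]
    - [0,0,0]
    - [0,0,0]
    - [0,0,0]
    - [0,0,0]
    - [0,0,0]
    - [0,0,0]
    - [0,0,0]
    - [0,0,0]
  fingers: 0.0854

```text
time_s: 19.62
tool_pos: [0.5455, -0.1081, 0.1815]
ee_rot: [0.707, 0.707, 0.003, 0.005]
wrist_force: [0.4, -0.4, 0.4]
grip_width: 0.998
```

servo_tool:
  travel:
    - [0.03,-0.002,0]
    - [0.065,-0.006,0]
    - [0.1,-0.01,0]
    - [0.135,-0.013,0]
    - [0.17,-0.016,0]
    - [0.205,-0.019,0]
    - [0.24,-0.022,0]
    - [0.275,-0.025,0]
    - [0.31,-0.027,0]
    - [0.322,-0.028,0]
    - [0.322,-0.028,0.02]
    - [0.322,-0.028,0.035]
  rot:
    - [0,0,0]
    - [0,0,0]
    - [0,0,0]
    - [0,0,0]
    - [0,0,0]
    - [0,0,0]
    - [0,0,0]
    - [0,0,0]
    - [0,0,0]
    - [0,0,0]
    - [0,0,0]
    - [0,0,0]

```text
time_s: 20.62
tool_pos: [0.5135, 0.2161, 0.1395]
ee_rot: [0.706, 0.708, 0.0, 0.0]
wrist_force: [-0.2, 0.2, -0.3]
grip_width: 1.001
```

```bash
python3 - <<'E'
from h import *
get_obs();b=capture("wrist");cv2.imwrite("pics/a10.png",b)
o=get_obs();print(o["tool_pos"],o["wrist_force"],o["grip_width"])
E
```

```text
[0.51052473 0.21462807 0.13534161] [-1.08228524 -0.39931182 -2.01208624] 1.0015571254527973
```

View pics/a10.png

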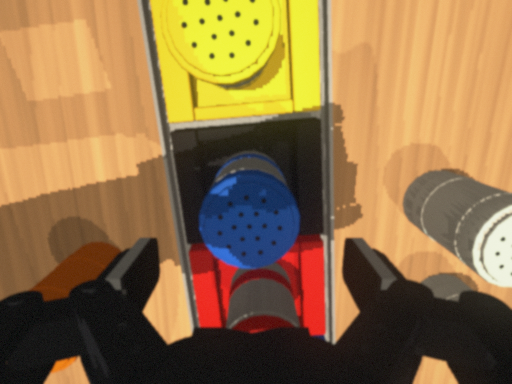

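The blue lid is at (250,218), between the fingers. Gripping it.

servo_tool:
  travel:
    - [0,0,0.02]
    - [0,0,0.04]
    - [0,0,0.06]
    - [0,0,0.075]
    - [0,0,0.085]
    - [0,0,0.085]
    - [0,0,0.085]
  rot:
    - [0,0,0]
    - [0,0,0]
    - [0,0,0]
    - [0,0,0]
    - [0,0,0]
    - [0,0,0]
    - [0,0,0]

```text
time_s: 21.25
tool_pos: [0.5131, 0.2146, 0.0548]
ee_rot: [0.707, 0.707, -0.001, -0.0]
wrist_force: [0.1, 0.6, -0.0]
grip_width: 1.001
```

servo_tool:
  travel:
    - [0,0,0]
    - [0,0,0]
    - [0,0,0]
    - [0,0,0]
    - [0,0,0]
    - [0,0,0]
    - [0,0,0]
    - [0,0,0]
    - [0,0,0]
    - [0,0,0]
  rot:
    - [0,0,0]
    - [0,0,0]
    - [0,0,0]
    - [0,0,0]
    - [0,0,0]
    - [0,0,0]
    - [0,0,0]
    - [0,0,0]
    - [0,0,0]
    - [0,0,0]
  fingers: 0.045

```text
time_s: 22.08
tool_pos: [0.5144, 0.2155, 0.057]
ee_rot: [0.707, 0.707, 0.001, 0.001]
wrist_force: [-2.5, -0.7, 6.2]
grip_width: 0.709
```

servo_tool:
  travel:
    - [0,0,-0.01]
    - [0,0,-0.035]
    - [0,0,-0.065]
    - [0,0,-0.095]
    - [0,0,-0.125]
    - [0,0,-0.14]
    - [0,0,-0.14]
  rot:
    - [0,0,0]
    - [0,0,0]
    - [0,0,0]
    - [0,0,0]
    - [0,0,0]
    - [0,0,0]
    - [0,0,0]

```text
time_s: 22.67
tool_pos: [0.5167, 0.2161, 0.2009]
ee_rot: [0.707, 0.707, 0.005, 0.003]
wrist_force: [-0.3, -1.0, -1.2]
grip_width: 0.711
```

servo_tool:
  travel:
    - [-0.02,0.002,0]
    - [-0.045,0.004,0]
    - [-0.07,0.006,0]
    - [-0.095,0.008,0]
    - [-0.12,0.01,0]
    - [-0.145,0.012,0]
    - [-0.17,0.015,0]
    - [-0.195,0.017,0]
    - [-0.208,0.018,0]
    - [-0.214,0.019,0]
    - [-0.214,0.019,0]
  rot:
    - [0,0,0]
    - [0,0,0]
    - [0,0,0]
    - [0,0,0]
    - [0,0,0]
    - [0,0,0]
    - [0,0,0]
    - [0,0,0]
    - [0,0,0]
    - [0,0,0]
    - [0,0,0]

```text
time_s: 23.58
tool_pos: [0.532, 0.0005, 0.1942]
ee_rot: [0.708, 0.706, -0.0, -0.001]
wrist_force: [0.5, 0.2, -2.2]
grip_width: 0.711
```

```bash
python3 - <<'E'
from h import *
a=capture("scene");b=capture("side");cv2.imwrite("pics/a11.png",np.hstack([cv2.resize(x[60:300,100:400],(400,320)) for x in(a,b)]))
for c in("scene","side"):
  for n in("blue_shaker_mid","blue_insert"):
    for d in landmark_of(c,n): print(c,n,d["p"],w(c,d["xyz"]))
o=get_obs();print(o["tool_pos"],o["wrist_force"],o["grip_width"])
E
```

```text
scene blue_shaker_mid 0.96 [0.68825284 0.19797335 0.04904134]
scene blue_shaker_mid 0.78 [0.36128198 0.12276375 0.05434009]
scene blue_shaker_mid 0.68 [0.71301877 0.09128338 0.05541616]
scene blue_shaker_mid 0.57 [5.30560412e-01 2.35064226e-04 2.00455610e-01]
scene blue_insert 0.97 [0.53355914 0.00221168 0.00364661]
side blue_shaker_mid 0.93 [0.71165742 0.08264224 0.05895094]
side blue_shaker_mid 0.86 [0.53162658 0.00059777 0.20021365]
side blue_shaker_mid 0.75 [0.36564047 0.12559858 0.05281889]
side blue_insert 0.87 [0.53554292 0.00076334 0.00616808]
side blue_insert 0.54 [ 0.54061387 -0.10995579  0.00390777]
[0.53240703 0.00226774 0.19523005] [-0.16169367  0.10674952 -2.19090002] 0.7086680891823788
```

View pics/a11.png

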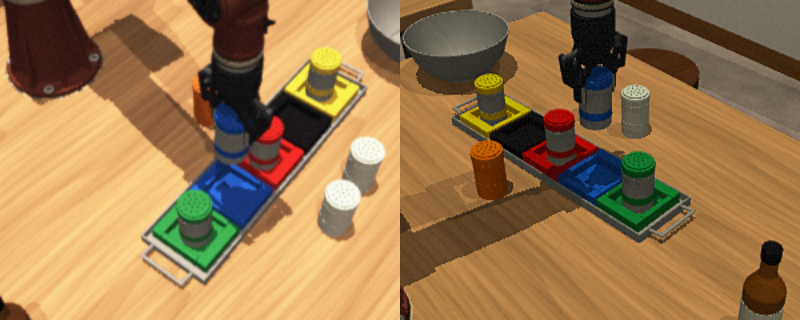

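Blue is at (230,130) in the left half, over the empty blue pocket. I'll shift +1 mm in x and lower it.

servo_tool:
  travel:
    - [0,0.001,0.025]
    - [0,0.001,0.055]
    - [0,0.001,0.085]
    - [0,0.001,0.11]
    - [0,0.001,0.122]
    - [0,0.001,0.129]
    - [0,0.001,0.134]
    - [0,0.001,0.137]
    - [0,0.001,0.139]
    - [0,0.001,0.14]
    - [0,0.001,0.141]
    - [0,0.001,0.141]
  rot:
    - [0,0,0]
    - [0,0,0]
    - [0,0,0]
    - [0,0,0]
    - [0,0,0]
    - [0,0,0]
    - [0,0,0]
    - [0,0,0]
    - [0,0,0]
    - [0,0,0]
    - [0,0,0]
    - [0,0,0]

```text
time_s: 24.88
tool_pos: [0.5349, 0.001, 0.057]
ee_rot: [0.707, 0.707, 0.001, 0.001]
wrist_force: [-3.7, 0.3, 5.4]
grip_width: 0.706
```

```bash
python3 - <<'E'
from h import *
b=capture("side");cv2.imwrite("pics/a12.png",cv2.resize(b[80:250,120:330],None,fx=3.5,fy=3.5))
o=get_obs();print(o["tool_pos"],o["wrist_force"],o["grip_width"])
E
```

```text
[0.53494243 0.00094981 0.05698894] [-4.16667724  0.7105086   5.15413658] 0.7050472419200595
```

View pics/a12.png

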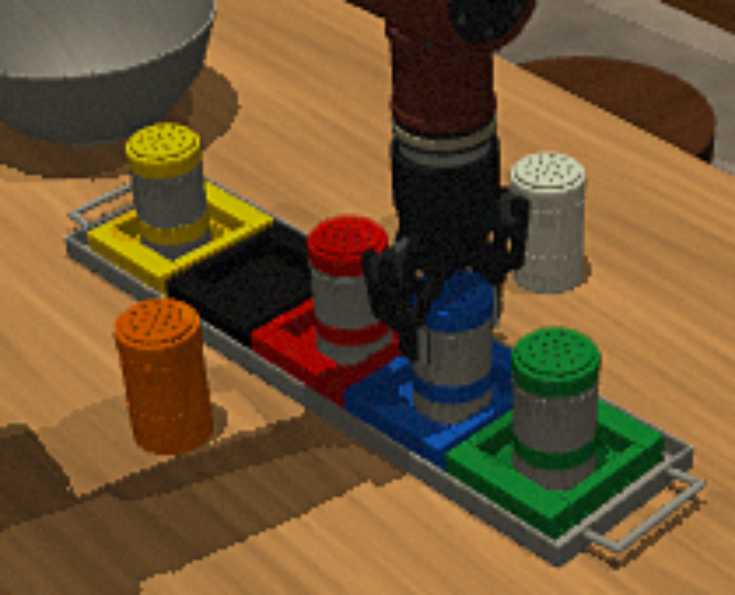

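Blue is seated in the blue pocket at (455,380) in the crop, with contact force. Releasing and backing off.

servo_tool:
  travel:
    - [0,0,0]
    - [0,0,0]
    - [0,0,0]
    - [0,0,0]
    - [0,0,0]
    - [0,0,0]
    - [0,0,-0.015]
    - [0,0,-0.04]
    - [0,0,-0.07]
    - [0,0,-0.1]
    - [0,0,-0.13]
    - [0,0,-0.16]
  rot:
    - [0,0,0]
    - [0,0,0]
    - [0,0,0]
    - [0,0,0]
    - [0,0,0]
    - [0,0,0]
    - [0,0,0]
    - [0,0,0]
    - [0,0,0]
    - [0,0,0]
    - [0,0,0]
    - [0,0,0]
  fingers: 0.0854

```text
time_s: 25.93
tool_pos: [0.5331, 0.0012, 0.2155]
ee_rot: [0.707, 0.707, -0.0, -0.0]
wrist_force: [0.3, -0.3, 0.2]
grip_width: 1.002
```

servo_tool:
  travel:
    - [0,0,-0.03]
    - [0,0,-0.05]
    - [0,0,-0.05]
    - [0,0,-0.05]
    - [0,0,-0.05]
  rot:
    - [0,0,0]
    - [0,0,0]
    - [0,0,0]
    - [0,0,0]
    - [0,0,0]

```text
time_s: 26.35
tool_pos: [0.5327, 0.0012, 0.2629]
ee_rot: [0.707, 0.707, -0.001, -0.001]
wrist_force: [-0.1, 0.6, 0.3]
grip_width: 1.004
```

```bash
python3 - <<'E'
from h import *
a=capture("scene");b=capture("side");cv2.imwrite("pics/a13.png",np.hstack([cv2.resize(x[60:300,100:400],(400,320)) for x in(a,b)]))
np.set_printoptions(precision=3,suppress=True)
for c in("scene","side"):
  for n in("red","yellow","green","blue"):
    print(c,n,[(round(d["p"],2),w(c,d["xyz"])) for d in landmark_of(c,n+"_shaker_mid")])
  print(c,[(round(d["p"],2),w(c,d["xyz"])) for d in landmark_of(c,"oil_bottle_mid")])
o=get_obs();print(o["time_s"],o["tool_pos"],o["wrist_force"],o["grip_width"])
E
```

```text
scene red [(0.86, array([0.519, 0.109, 0.063])), (0.54, array([ 0.469, -0.444,  0.095]))]
scene yellow []
scene green [(0.83, array([ 0.541, -0.106,  0.06 ]))]
scene blue [(0.95, array([0.713, 0.086, 0.053])), (0.67, array([0.358, 0.125, 0.055])), (0.59, array([0.686, 0.197, 0.052])), (0.57, array([ 0.53 , -0.001,  0.065]))]
scene [(0.89, array([ 0.471, -0.447,  0.094])), (0.33, array([ 0.541, -0.108,  0.005]))]
side red [(0.64, array([0.519, 0.105, 0.062]))]
side yellow [(0.68, array([0.497, 0.323, 0.064]))]
side green [(0.9, array([ 0.541, -0.104,  0.065]))]
side blue [(0.93, array([0.366, 0.126, 0.055])), (0.68, array([0.69 , 0.193, 0.051])), (0.66, array([ 0.536, -0.001,  0.063])), (0.66, array([0.709, 0.084, 0.058]))]
side [(0.98, array([ 0.471, -0.452,  0.094]))]
26.95 [0.534 0.001 0.264] [-0.883 -0.743  0.071] 1.0016305580381932
```

View pics/a13.png

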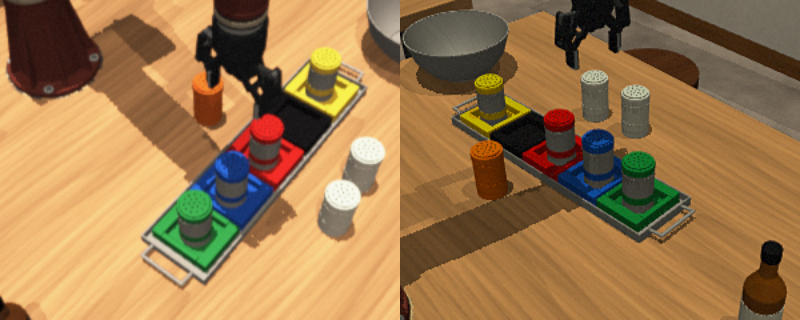

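All four shakers stand upright in their matching pockets with mid-heights of 0.060–0.065 m (expected 0.061). Handing in.

```bash
python3 -c "
from station import *
print(close_job())"
```

```text
the job is handed in; nothing more can be done
None
```

All four shakers are now upright in the pockets that match their lids, and I handed the job in at about 27 s. I parked blue in the black spare bay, then moved red to red, green to green and blue to blue. Yellow was already in its own pocket, so I left it alone.

- **Shaker positions:** in the last pictures each shaker sits within about 7 mm of its pocket centre. Mid-heights read 0.060–0.065 m, against 0.061 m for a shaker fully down.
- **Bystanders:** the oil bottle reads the same place as at the start, to within a few millimetres. I did not touch the orange and white look-alikes. The spare bay is empty.
- **Robot:** the gripper was open and about 15 cm above the lids at hand-in. The highest wrist force I read was about 8 N.
- **Checks that disagreed:** in the final look the scene camera's network missed the yellow shaker; the side camera found it, and it is plain in both pictures. The networks also gave a few stray reports, such as the oil bottle named as the red shaker, which I ruled out against the pictures.

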